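Bring up the gas chromatograph's bench modules

ROBOT

A 7-joint arm with a two-finger parallel gripper is mounted at the origin on the work surface. World frame = base frame: x ahead of the robot, y to its left, z up, the work surface at z = 0. Lengths are in m, angles in degrees, forces in N, time in s.
With the tool pointing down it reaches from about 0.425 to 0.875 m from the base axis. Payload 4.7 kg.
Tool frame: the origin (TCP) lies midway between the tips of the shut fingers; the grasp point (between the pads) lies 19 mm behind it; z points along the fingers, y is the direction in which the jaws open and shut (so a half turn about z gives the same grasp; the last joint's range is limited). The gripper opens to 87 mm and grips with 3 to 60 N. Pads are 19 mm wide; open, the fingers measure 117 mm over their backs; the gripper's body (75 mm by 190 mm) begins 51 mm behind the grasp point.
Start: joints at [67.042, 18.392, -4.016, 83.108, 1.295, 78.541, -3.26], TCP at [0.262, -0.595, 0.188] pointing down, gripper open.
Joint ranges: [-163.93, 163.93], [-17.29, 119.83], [-79.2, 71.16], [3.27, 140.29], [-89.18, 269.18], [5.43, 117.66], [-154.24, 154.24]. Speed limits (degrees/s): [147.25, 147.25, 180, 180, 180, 180, 180].

INTERFACE

Orientations are given as [roll, pitch, yaw] about the fixed x, y, z axes, in that order (R = Rz(yaw) Ry(pitch) Rx(roll)).
In Python, from cell import env gives the robot as it stands. The module is installed in compiled form; this text tells all that it offers.
- The arm moves only by the tool servo_tool, never from a script. Its argument "plan" is a list of rows, each a list of 3 entries, a list of its own where there are three numbers: the opening, from 0 (shut) to 1 (fully open), then the shift along the tool's x, y, z in cm, then the turn, a rotation vector about the tool's x, y, z in degrees. A call has 1 to 20 rows; each row shifts and turns the pose as measured when the row begins, along the tool's axes as they then stand; what a row does not reach is not made up. A row lasts 1/12 s, in which the tool goes at most 41.7 mm and 7.16 degrees, less where a joint would pass 70% of its speed; a pose out of reach is approached as far as the arm can. A call is refused whole if a number of a shift passes 4.17 or a number of a turn 7.16, either way. A call with a gripper value outside its range is refused whole. The fingers move at their own pace and stop on an object; "force" is the grip in N (left out, the last holds). Time passes only in rows, so rows that do not move let the fingers close. It gives the time, the measured TCP pose, the force and the opening at its end, in the units of the state.
- env.get_obs(): the state, without advancing time (a new reading comes with each control period).
- env.read_camera(name): name is "scene" or "top" or "wrist"; returns a dict with "image" (480x640x3 uint8, blue, green, red), "fx", "fy", "cx", "cy" (pixels), "rvec" (rotation vector, rad) and "tvec" (3), from world to camera coordinates, as OpenCV has them; the wrist camera has in their place "T_tool_cam" (4x4, takes a point from camera to tool coordinates, whose origin is the TCP and whose axes are the flange's). Camera axes: x right, y down, z forward; pixel columns grow to the right and rows downward; lengths in m; the calibration is good to about 2 mm. A picture is of the moment at which its call begins: read the wrist's pose just before it. There is no depth.
- env.sign_off(): hands the job in, once; it reports no verdict.
The state is a dict: "time_s": time; "qpos": joint angles; "joint_velocities": joint speeds; "effort": joint torques, N m; "tool_pos": TCP position; "tool_rot": TCP orientation; "force": force on the tool from outside, world axes, zero at the start; "wrist_torque": the same for the moment, N m; "grip_width": finger opening in m.
Only numpy, scipy, OpenCV 4.12 (cv2) and the standard library are available. Lean on these libraries where they do the work, as an engineer would, in place of code of your own. Each camera call takes 0.05 s, during which the arm holds its last target. There are 200 camera calls.

TASK

Bring the gas analyser on line by pressing its controls in this order: press the raised end of the power unit's rocker right down so that it switches over, then push the gas unit's square key fully home so that it stays in, then press the start box's long bar key fully down and let it come up again. Leave the round keys unpressed, and leave the loose start box and everything else standing where it is: nothing is picked up or pushed about.

Things in the scene. Friction and masses are not known exactly. Their poses are not given: they have to be found in the camera images.
- power_unit: Power unit: fixed beige case, 140 (x) x 150 (y) x 70 mm high, with one black V-shaped paddle rocker in the middle of its top and a loose amber vial standing there. The rocker is 60 mm long (along y), 32 mm wide: two flat 30 mm wings meeting at the pivot. Origin: centre of its underside. Axes: x from the robot-facing front to the back of the case, y to the left as seen from the robot at zero yaw, z up.
- rocker_raised_wing (a point): Point on the upper surface of the rocker wing to press (the case's +y one, which slopes up from the pivot at the start), 20 mm out from the pivot, 10 mm from the wing's free end; it moves with the wing. Off: about 86 mm above the bench, its place 15 mm to +y of the case's centre. Fully on: this wing is level, 80 mm above the bench (10 above the case), 20 mm to +y.
- rocker (a joint): Rocker angle, rad: 0 = off as found, 0.36 = fully on (stop). It stays wherever it is left; about 2.5 N at the point above moves it straight down.
- gas_unit: Gas unit: fixed beige case, 150 (x) x 140 (y) x 55 mm high; on its top a dial, two black keys near the robot-facing edge (square on the left, round on the right), and a loose brass fitting. Origin: centre of its underside. Axes: x from the robot-facing front to the back of the case, y to the left as seen from the robot at zero yaw, z up.
- square_key_top (a point): Centre of the upper face of the gas unit's SQUARE key (24 x 24 mm), which stands 12 mm proud of the case top when out, 5 mm when home.
- square_key (a joint): Square key's travel, m: 0 = out, 0.007 = fully home (stop). Moves straight down, takes about 3 N all the way, and stays in where it is pushed (no spring).
- vent_key_top (a point): Centre of the upper face of the gas unit's ROUND key (30 mm across, 10 mm proud), 67 mm from the square key: not to be pressed.
- vent_key (a joint): Round vent key's travel, m: 0 = out, 0.006 = down (sprung). Not to be pressed.
- start_box: Start box: LOOSE beige box, about 0.6 kg, 110 (x) x 120 (y) x 36 mm high, on rubber feet, with a long bar key and a small round key on its top. Origin: centre of its underside. Axes: x from the robot-facing front to the back of the case, y to the left as seen from the robot at zero yaw, z up.
- bar_key_top (a point): Centre of the upper face of the start box's LONG BAR key (20 mm along the box's x, 50 mm along its y), 12 mm proud of the box top when up, 6 mm when down.
- bar_key (a joint): Bar key's travel, m: 0 = up, 0.006 = fully down (stop). Moves straight down against a spring: about 1.5 N to start, 5 N fully down; springs back when let go.
- stop_key_top (a point): Centre of the upper face of the start box's small ROUND key (18 mm across, 8 mm proud), 56 mm behind the bar key: not to be pressed.
- stop_key (a joint): Small round stop key's travel, m: 0 = up, 0.005 = down (sprung). Not to be pressed.
- vial: Bystander: small amber vial, 22 mm across, 40 mm tall, loose on top of the power unit; origin at its underside.
- fitting: Bystander: brass fitting, 22 mm across, 20 mm tall, loose on top of the gas unit; origin at its underside.
- jar: Bystander: glass jar, 36 mm across, 45 mm tall, on the bench just behind the start box; origin at its underside.
- wrench: Bystander: wrench 150 mm long lying behind the units on the left.
- screwdriver: Bystander: screwdriver 170 mm long lying behind the units.
- solvent: Bystander: amber solvent bottle, 52 mm across, 95 mm tall, on the robot's side of the units, left; origin at its underside.
- mug: Bystander: white mug, 72 mm across, 80 mm tall, on the robot's side of the units, right; origin at its underside.
- vial_rack: Bystander: grey vial rack 60 x 140 mm, 48 mm high with its vials, behind the units; origin at its underside.
Not all that is in view belongs to the job. What is shaped like the start_box but pink is not meant. What is shaped like the gas_unit but blue is not meant.

How it is judged:
By the outcome, as a careful person would: the job done as asked, in the order asked, and still so for the second after the job is handed in, with the robot touching nothing.
It also fails if it takes over 43 s, if anything falls off the work surface, if the arm or the gripper's body presses on something with over 40 N, if the wrist force passes 120 N, or if a joint passes its speed limit or range.

## Working session

There is one attempt and no reset: what is moved stays moved. The work goes in short steps, Python scripts to look and compute and a tool call to move; the robot and the scene stay as the last step left them, time stands still between calls to the robot, and variables do not carry over. Pictures are saved under pics/ and viewed, about 8 in all and at most 12, crops included, and the job is handed in when it is done.

Besides the shell and the picture viewer there is one more tool, called after "Call:" as name([rows], argument=value, ...), one row to a line, values as JSON. servo_tool: Moves the arm, as the interface text tells. Its arguments: {"type":"object","properties":{"plan":{"type":"array"},"force":{"type":"number"}},"required":["plan"]}

```bash
mkdir -p pics
cat > h.py <<'E'
import numpy as np, cv2
from cell import env
from scipy.spatial.transform import Rotation as R
def cam(n):
    o=env.get_obs(); c=env.read_camera(n)
    K=np.array([[c['fx'],0,c['cx']],[0,c['fy'],c['cy']],[0,0,1]])
    if n=='wrist':
        T=np.eye(4); T[:3,:3]=R.from_euler('xyz',o['tool_rot'],degrees=True).as_matrix(); T[:3,3]=o['tool_pos']
        M=T@np.array(c['T_tool_cam'])
    else:
        M=np.eye(4); M[:3,:3]=cv2.Rodrigues(np.array(c['rvec'],float))[0]; M[:3,3]=np.ravel(c['tvec']); M=np.linalg.inv(M)
    return c['image'],K,M
def ray(K,M,u,v,z):
    d=M[:3,:3]@np.linalg.inv(K)@[u,v,1]; o=M[:3,3]
    return o+d*(z-o[2])/d[2]
def proj(K,M,p):
    q=np.linalg.inv(M)@[*p,1]; q=K@q[:3]; return q[:2]/q[2]
E
python3 - <<'E'
from h import *
print(env.get_obs())
for n in ('top','scene'):
    i,K,M=cam(n); cv2.imwrite(f'pics/{n}0.png',i); np.savez(f'{n}0.npz',i=i,K=K,M=M); print(n,K[0,0],M.round(3))
E
```

```text
{'time_s': 0.0, 'qpos': array([67.0401907 , 18.4386236 , -4.01667884, 83.17470379,  1.29686574,
       78.53952795, -3.25978613]), 'joint_velocities': array([ 0.10113115,  0.00594948, -0.0330199 , -0.05817141, -0.01540883,
       -0.00672686, -0.00984999]), 'effort': array([-5.03824904e-04, -4.91292679e+01, -4.04128404e-01, -3.12524593e+01,
       -6.39816304e-02,  4.37782297e-02,  1.80176758e-04]), 'tool_pos': array([ 0.2616737 , -0.59433579,  0.18676841]), 'tool_rot': array([-1.79892495e+02,  7.14909784e-03,  2.37712363e+01]), 'force': array([ 0.05125662, -0.40901482, -0.28949107]), 'wrist_torque': array([0.00082637, 0.04107118, 0.03621155]), 'grip_width': 0.0869641588412999}
top 570.6587929448788 [[-1.000e-03 -9.990e-01  3.800e-02  4.160e-01]
 [-1.000e+00  1.000e-03  1.100e-02 -3.800e-02]
 [-1.100e-02 -3.800e-02 -9.990e-01  1.766e+00]
 [ 0.000e+00  0.000e+00  0.000e+00  1.000e+00]]
scene 617.462215143871 [[-2.000e-01  6.440e-01 -7.390e-01  1.514e+00]
 [ 9.800e-01  1.300e-01 -1.510e-01  1.610e-01]
 [-1.000e-03 -7.540e-01 -6.570e-01  9.880e-01]
 [ 0.000e+00  0.000e+00  0.000e+00  1.000e+00]]
```

View pics/top0.png

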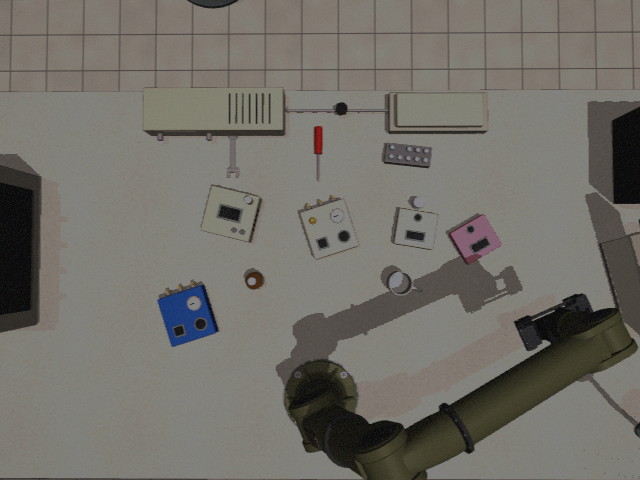

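View pics/scene0.png

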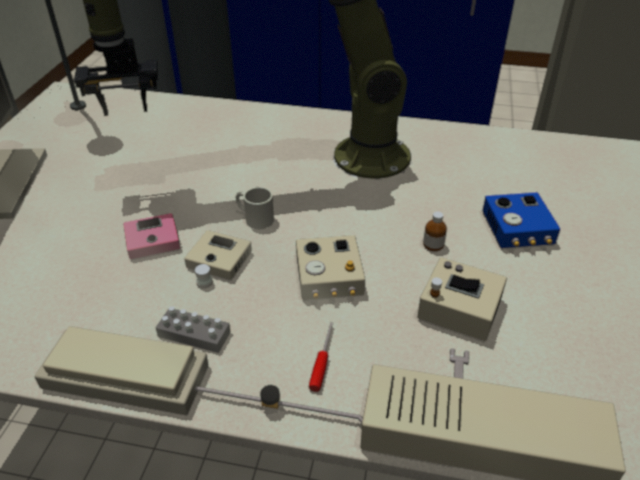

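Top view: power unit at (231,213) with its rocker at (229,213), gas unit at (328,227) with its square key at (322,243), and start box at (415,228) with its bar key at (415,236). The pink and blue look-alikes are at (475,238) and (188,314). Next I'll measure the dark blobs.

Run:
```python
from h import *
d=np.load('top0.npz'); i,K,M=d['i'],d['K'],d['M']
g=i.max(2)
m=(g<60).astype('u1')
n,l,s,c=cv2.connectedComponentsWithStats(m)
for k in range(1,n):
    x,y,w,h,a=s[k]
    if a>15 and 195<x<440 and 180<y<270:
        z=.085 if x<265 else .067 if x<370 else .048
        r=cv2.minAreaRect(np.argwhere(l==k)[:,::-1].astype('f4'))
        print(s[k],c[k].round(1),ray(K,M,*c[k],z).round(4),[np.round(q,1) for q in r[1:]])
# case outlines
bg=cv2.inRange(cv2.cvtColor(i,cv2.COLOR_BGR2HSV),(0,0,0),(180,255,255))
cv2.imwrite('pics/crop1.png',cv2.resize(i[175:275,190:450],None,fx=3,fy=3,interpolation=2))
```

```text
[249 204  11  38  64] [254.2 222.6] [0.5277 0.1951 0.085 ] [array([ 1.7, 38.3]), np.float64(14.0)]
[219 206  21  15 223] [229.1 212.8] [0.5568 0.2696 0.085 ] [array([19.6, 11.2]), np.float64(14.0)]
[415 214   6   7  28] [417.5 217. ] [ 0.5462 -0.2921  0.048 ] [array([4.9, 4.9]), np.float64(45.0)]
[339 231  10  10  78] [343.5 235.8] [ 0.4891 -0.0687  0.067 ] [array([9., 9.]), np.float64(90.0)]
[407 231  17   9 116] [414.8 235.1] [ 0.4916 -0.2836  0.048 ] [array([16.8,  6.7]), np.float64(9.5)]
[318 238   9  10  67] [322.2 242.6] [ 0.4689 -0.0054  0.067 ] [array([8.5, 7.6]), np.float64(71.6)]
[  285   243   352   237 15564] [437.8 391.7] [ 0.0293 -0.3455  0.067 ] [array([153.6, 353.3]), np.float64(68.0)]
```

View pics/crop1.png

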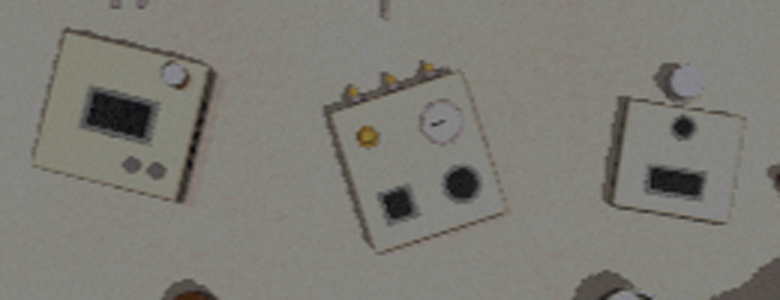

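The crop shows the power unit at yaw about −14°, gas unit about +15° and start box about −9°. Next I'll go above the start box and look with the wrist camera.

Call:
servo_tool([
  [0,[2.9,-1.6,-0.6],[0,0,0]],
  [0,[2.9,-1.6,-0.6],[0,0,0]],
  [0,[2.9,-1.6,-0.6],[0,0,0]],
  [0,[2.9,-1.6,-0.6],[0,0,0]],
  [0,[2.9,-1.6,-0.6],[0,0,0]],
  [0,[2.9,-1.6,-0.6],[0,0,0]],
  [0,[2.9,-1.6,-0.6],[0,0,0]],
  [0,[2.9,-1.6,-0.6],[0,0,0]],
  [0,[2.9,-1.6,-0.6],[0,0,0]],
  [0,[2.9,-1.6,-0.6],[0,0,0]],
  [0,[2.9,-1.6,-0.6],[0,0,0]],
  [0,[2.9,-1.6,-0.6],[0,0,0]],
  [0,[0,0,0],[0,0,0]],
  [0,[0,0,0],[0,0,0]],
], force=20)

```text
time_s: 1.27
tool_pos: [0.5088, -0.2628, 0.2524]
tool_rot: [-179.1, 0.4, 23.4]
force: [-1.0, -1.6, 0.3]
grip_width: 0.0037
```

Run:
```python
from h import *
i,K,M=cam('wrist'); cv2.imwrite('pics/w1.png',i); np.savez('w1.npz',i=i,K=K,M=M)
print(env.get_obs()['tool_pos'],M.round(3))
print(proj(K,M,[.4916,-.2836,.048]),proj(K,M,[.469,-.0054,.067]))
```

```text
[ 0.50934878 -0.26157606  0.25247741] [[ 0.397 -0.88  -0.259  0.578]
 [-0.918 -0.386 -0.097 -0.236]
 [-0.015  0.276 -0.961  0.448]
 [ 0.     0.     0.     1.   ]]
[339.40359956 222.13625916] [ 35.18424167 125.34408382]
```

View pics/w1.png

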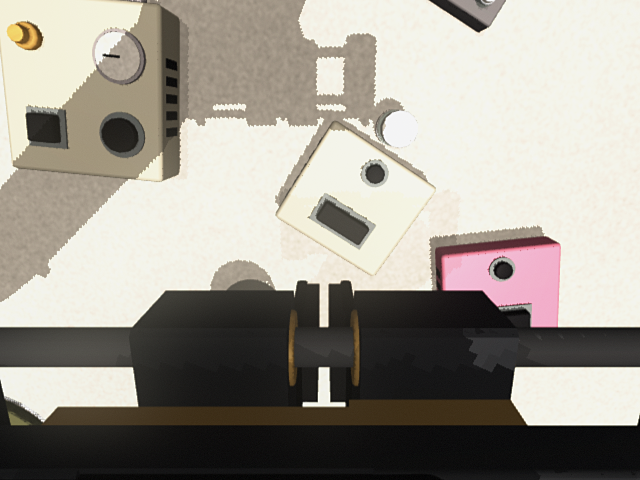

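The wrist view shows the start box bar key at (343,221) and the gas unit's square key at (44,127), both close to the top-view predictions.

```bash
cat >> h.py <<'E'
def blobs(i,K,M,pts,thr=90,r=45):
    g=i.max(2); n,l,s,c=cv2.connectedComponentsWithStats((g<thr).astype('u1'))
    for p in pts:
        u,v=proj(K,M,p).round().astype(int); k=l[v,u]
        if k==0: print('no blob',u,v); continue
        rc=cv2.minAreaRect(np.argwhere(l==k)[:,::-1].astype('f4'))
        w=np.array([ray(K,M,*q,p[2]) for q in cv2.boxPoints(rc)]); e=[w[1]-w[0],w[2]-w[1]]
        e=e if np.linalg.norm(e[0])>np.linalg.norm(e[1]) else e[::-1]
        print('px',(u,v),'blob',np.round(rc[0],1),'pos',ray(K,M,*rc[0],p[2]).round(4),'len',[round(np.linalg.norm(x)*1e3,1) for x in e],'ang',np.degrees(np.arctan2(e[0][1],e[0][0])).round(1))
def togo(x,y,z):
    o=env.get_obs(); Rm=R.from_euler('xyz',o['tool_rot'],degrees=True).as_matrix()
    print('t',o['time_s'],'rot',o['tool_rot'].round(1),'pos',o['tool_pos'].round(4),'F',o['force'].round(1),'togo cm',(Rm.T@(np.array([x,y,z])-o['tool_pos'])*100).round(2))
E
python3 - <<'E'
from h import *
d=np.load('w1.npz')
for t in (70,90): blobs(d['i'],d['K'],d['M'],[[.4916,-.2836,.048],[.4689,-.002,.067]],thr=t)
togo(.5604,.2840,.2)
E
```

```text
no blob 339 222
px (np.int64(31), np.int64(124)) blob [ 43.  127.5] pos [ 0.4699 -0.0121  0.067 ] len [np.float64(29.4), np.float64(24.7)] ang -66.6
px (np.int64(339), np.int64(222)) blob [342.1 222.2] pos [ 0.4926 -0.286   0.048 ] len [np.float64(50.4), np.float64(21.2)] ang -99.5
px (np.int64(31), np.int64(124)) blob [ 43.3 127.3] pos [ 0.4702 -0.0123  0.067 ] len [np.float64(31.5), np.float64(26.3)] ang -72.1
t 1.3167 rot [-179.     0.3   23.5] pos [ 0.5093 -0.2616  0.2525] F [1.1 1.3 0.8] togo cm [ 26.45 -47.91   5.92]
```

Call:
servo_tool([
  [0,[1.6,-3.2,0],[0,0,0]],
  [0,[1.6,-3.2,0],[0,0,0]],
  [0,[1.6,-3.2,0],[0,0,0]],
  [0,[1.6,-3.2,0],[0,0,0]],
  [0,[1.6,-3.2,0],[0,0,0]],
  [0,[1.6,-3.2,0],[0,0,0]],
  [0,[1.6,-3.2,0],[0,0,0]],
  [0,[1.6,-3.2,0],[0,0,0]],
  [0,[1.6,-3.2,0],[0,0,0]],
  [0,[1.6,-3.2,0],[0,0,0]],
  [0,[1.6,-3.2,0],[0,0,0]],
  [0,[1.6,-3.2,0],[0,0,0]],
  [0,[1.6,-3.2,0],[0,0,0]],
  [0,[0,0,0],[0,0,0]],
  [0,[0,0,0],[0,0,0]],
  [0,[0,0,0],[0,0,0]],
])

```text
time_s: 2.65
tool_pos: [0.538, 0.1973, 0.2481]
tool_rot: [-179.1, 1.1, 21.1]
force: [-0.4, -0.4, 0.3]
grip_width: 0.0008
```

Run:
```python
from h import *
i,K,M=cam('wrist'); cv2.imwrite('pics/w2.png',i); np.savez('w2.npz',i=i,K=K,M=M)
blobs(i,K,M,[[.5568,.2696,.083],[.4699,-.010,.067]])
togo(.5604,.284,.2)
```

```text
px (np.int64(253), np.int64(151)) blob [255.8 150.9] pos [0.5581 0.2675 0.083 ] len [np.float64(59.0), np.float64(34.8)] ang -100.9
px (np.int64(500), np.int64(340)) blob [319.5 341. ] pos [0.4041 0.1528 0.067 ] len [np.float64(568.7), np.float64(309.9)] ang -68.7
t 2.7 rot [-179.1    1.1   21. ] pos [0.5383 0.1961 0.248 ] F [-0.4  0.4 -0.3] togo cm [ 5.3  -7.34  4.81]
```

View pics/w2.png

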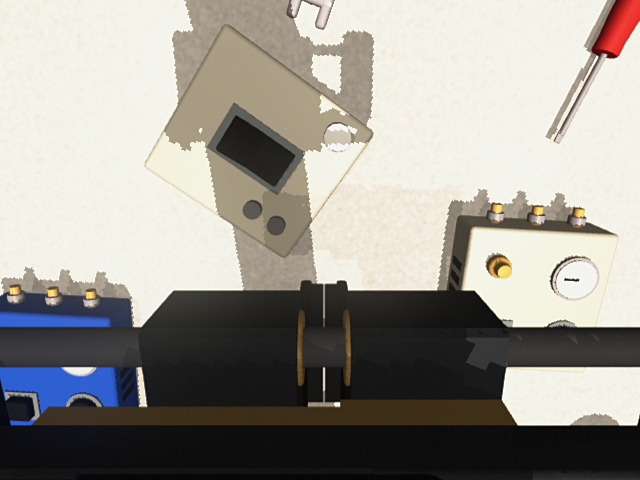

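The rocker is at pixel (256,151) and the vial at (338,137). I'll turn the jaws across the rocker.

Call:
servo_tool([
  [0,[0,0,0],[0,0,-6.8]],
  [0,[0,0,0],[0,0,-6.8]],
  [0,[0,0,0],[0,0,-6.8]],
  [0,[0,0,0],[0,0,-6.8]],
  [0,[0,0,0],[0,0,-6.8]],
  [0,[0,0,0],[0,0,-6.8]],
  [0,[0,0,0],[0,0,-6.8]],
  [0,[0,0,0],[0,0,-6.8]],
  [0,[0,0,0],[0,0,-6.8]],
  [0,[0,0,0],[0,0,0]],
])

```text
time_s: 3.53
tool_pos: [0.5429, 0.1703, 0.246]
tool_rot: [-178.7, 0.4, 83.1]
force: [0.1, 0.5, 0.9]
grip_width: 0.0008
```

Run:
```python
from h import *
togo(.5615,.2875,.11)
```

```text
t 3.5333 rot [-178.7    0.4   83.1] pos [0.5429 0.1703 0.246 ] F [0.1 0.5 0.9] togo cm [11.95  0.75 13.51]
```

Call:
servo_tool([
  [0,[3.0,0.2,2.0],[0,0,5]],
  [0,[3.0,0.2,2.0],[0,0,0]],
  [0,[3.0,0.2,2.0],[0,0,0]],
  [0,[2.6,0.2,2.0],[0,0,0]],
  [0,[0,0,1.0],[0,0,0]],
  [0,[0,0,0],[0,0,0]],
  [0,[0,0,0],[0,0,0]],
])

```text
time_s: 4.12
tool_pos: [0.5801, 0.2678, 0.1506]
tool_rot: [-179.1, 1.0, 75.0]
force: [0.2, -0.4, 0.1]
grip_width: 0.0012
```

Run:
```python
from h import *
togo(.5615,.2875,.11)
```

```text
t 4.1167 rot [-179.1    1.    75. ] pos [0.5801 0.2678 0.1506] F [ 0.2 -0.4  0.1] togo cm [ 1.49 -2.25  4.07]
```

Call:
servo_tool([
  [0,[0.8,-1.1,1.5],[0,0,0]],
  [0,[0.7,-1.1,1.5],[0,0,0]],
  [0,[0,0,0.5],[0,0,0]],
  [0,[0,0,0],[0,0,0]],
  [0,[0,0,0],[0,0,0]],
])

```text
time_s: 4.53
tool_pos: [0.5678, 0.278, 0.1204]
tool_rot: [-179.7, 1.1, 73.9]
force: [0.5, -0.5, 1.3]
grip_width: 0.0004
```

Run:
```python
from h import *
togo(.5615,.2875,.095)
i,K,M=cam('scene'); u,v=proj(K,M,[.5615,.2875,.09]).astype(int); print(u,v)
cv2.imwrite('pics/s1.png',cv2.resize(i[v-80:v+60,u-90:u+90],None,fx=4,fy=4,interpolation=2))
```

```text
t 4.5333 rot [-179.7    1.1   73.9] pos [0.5678 0.278  0.1204] F [ 0.5 -0.5  1.3] togo cm [ 0.79 -0.85  2.53]
474 281
```

View pics/s1.png

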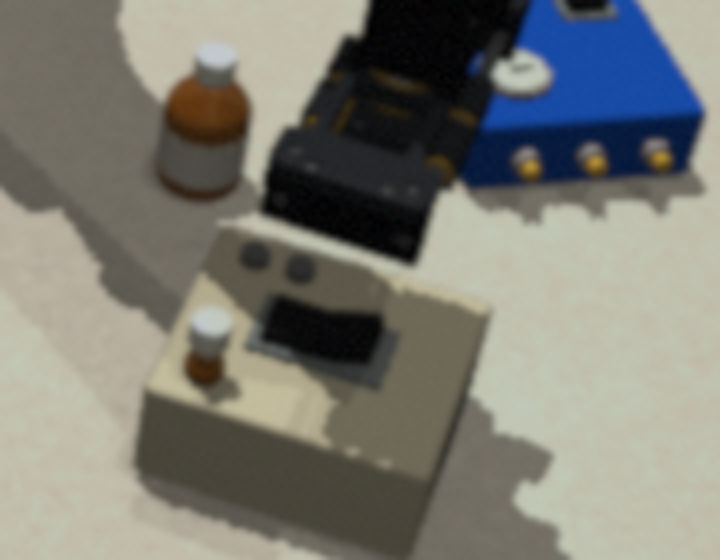

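Run:
```python
from h import *
d=np.load('scene0.npz');K,M=d['K'],d['M']
o=env.get_obs(); print(o['time_s'],o['tool_pos'],o['grip_width'],o['tool_rot'])
f=lambda p:((proj(K,M,p)-[474-90,281-80])*4).round()
print('tcp',f(o['tool_pos']))
T=R.from_euler('xyz',o['tool_rot'],degrees=True).as_matrix()
for p in ([.0375,.095,-.07],[-.0375,.095,-.07],[.0375,-.095,-.07],[-.0375,-.095,-.07],[0,0,-.07]): print(p,f(o['tool_pos']+T@p))
togo(.5615,.2875,.095)
```

```text
4.5833 [0.56842287 0.277521   0.12059842] 0.0004902942929090384 [-179.73636069    1.13240392   73.88782825]
tcp [353. 286.]
[0.0375, 0.095, -0.07] [396. 332.]
[-0.0375, 0.095, -0.07] [240. 277.]
[0.0375, -0.095, -0.07] [505.  96.]
[-0.0375, -0.095, -0.07] [362.  52.]
[0, 0, -0.07] [378. 183.]
t 4.5833 rot [-179.7    1.1   73.9] pos [0.5684 0.2775 0.1206] F [ 1.4 -0.5 -0.1] togo cm [ 0.82 -0.93  2.55]
```

Run:
```python
from h import *
d=np.load('w2.npz'); K,M=d['K'],d['M']
T=np.array(env.read_camera('wrist')['T_tool_cam']);print(T.round(3))
for z in (0,-.02,-.07): print(z,proj(K,T,[0,0,z]))
i,K,M=cam('scene')
a=i[200:330,390:560]
g=np.clip((a.astype(float)/255)**.45*255,0,255).astype('u1')
cv2.imwrite('pics/s2.png',cv2.resize(g,None,fx=4.5,fy=4.5,interpolation=2))
o=env.get_obs();print((proj(K,M,o['tool_pos'])-[390,200])*4.5)
```

```text
[[ 0.    -0.963 -0.27   0.073]
 [ 1.     0.     0.001 -0.001]
 [-0.    -0.27   0.963 -0.196]
 [ 0.     0.     0.     1.   ]]
0 [324.57897532 275.13269451]
-0.02 [324.70522672 291.14013538]
-0.07 [325.17167987 350.28183023]
[371.5481524  325.91837315]
```

View pics/s2.png

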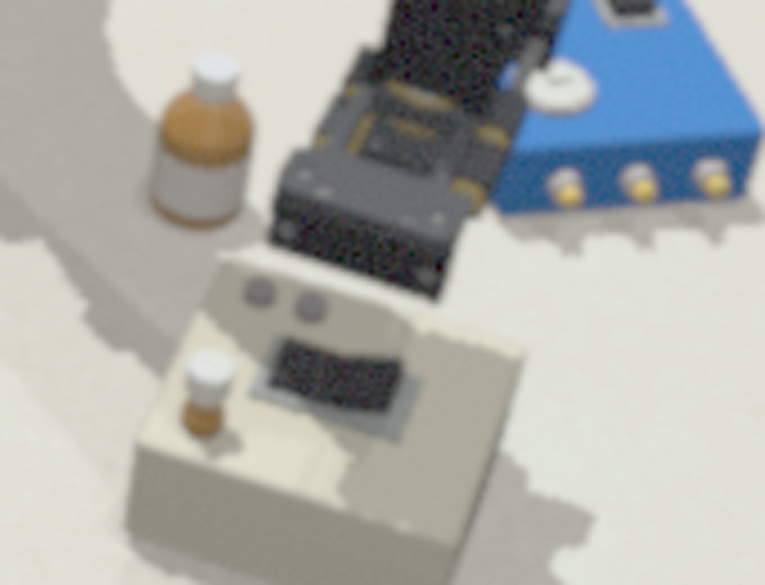

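Run:
```python
from h import *
d=np.load('scene0.npz');K,M=d['K'],d['M']
T=R.from_euler('xyz',[-179.9,0,23.77],degrees=True).as_matrix();p=np.array([.2617,-.5943,.1868])
for y in (-.0435,0,.0435):
  for z in (0,-.07): print(y,z,proj(K,M,p+T@[0,y,z]).round())
d=np.load('w2.npz');K=d['K'];W=np.array(env.read_camera('wrist')['T_tool_cam'])
for x in (.0095,-.0095):
  for z in (0,-.01,-.02,-.03,-.04): print(x,z,proj(K,W,[x,0,z]).round())
```

```text
-0.0435 0 [147. 122.]
-0.0435 -0.07 [141.  97.]
0 0 [129. 124.]
0 -0.07 [123.  99.]
0.0435 0 [112. 126.]
0.0435 -0.07 [105. 101.]
0.0095 0 [325. 256.]
0.0095 -0.01 [325. 263.]
0.0095 -0.02 [325. 271.]
0.0095 -0.03 [325. 279.]
0.0095 -0.04 [325. 288.]
-0.0095 0 [325. 293.]
-0.0095 -0.01 [325. 302.]
-0.0095 -0.02 [325. 311.]
-0.0095 -0.03 [325. 321.]
-0.0095 -0.04 [325. 333.]
```

In the views the tips look about 25 mm short of the reported TCP, so I'll descend in small steps and watch the force.

Call:
servo_tool([
  [0,[0.8,-0.9,1.0],[0,0,-3]],
  [0,[0,0,1.0],[0,0,0]],
  [0,[0,0,0],[0,0,0]],
  [0,[0,0,0],[0,0,0]],
])

```text
time_s: 5.07
tool_pos: [0.5639, 0.2876, 0.1015]
tool_rot: [-179.8, 1.0, 76.8]
force: [0.2, 0.5, 0.2]
grip_width: 0.0006
```

Run:
```python
from h import *
togo(.5615,.2875,.080)
```

```text
t 5.0667 rot [-179.8    1.    76.8] pos [0.5639 0.2876 0.1015] F [0.2 0.5 0.2] togo cm [-0.03 -0.23  2.15]
```

Call:
servo_tool([
  [0,[0,-0.2,0.4],[0,0,0]],
  [0,[0,0,0.4],[0,0,0]],
  [0,[0,0,0.3],[0,0,0]],
  [0,[0,0,0],[0,0,0]],
])

```text
time_s: 5.4
tool_pos: [0.5631, 0.2866, 0.09]
tool_rot: [-179.9, 1.0, 76.6]
force: [-0.4, -0.3, 0.4]
grip_width: 0.0006
```

Call:
servo_tool([
  [0,[0,0,0.4],[0,0,0]],
  [0,[0,0,0.3],[0,0,0]],
  [0,[0,0,0],[0,0,0]],
])

```text
time_s: 5.65
tool_pos: [0.5633, 0.2861, 0.0824]
tool_rot: [-179.9, 1.0, 76.5]
force: [-0.0, 0.7, -0.5]
grip_width: 0.0007
```

Call:
servo_tool([
  [0,[0,0,0.3],[0,0,0]],
  [0,[0,0,0.2],[0,0,0]],
  [0,[0,0,0],[0,0,0]],
])

```text
time_s: 5.9
tool_pos: [0.5634, 0.286, 0.0768]
tool_rot: [-179.9, 1.0, 76.5]
force: [0.2, 0.2, 0.1]
grip_width: 0.0007
```

Run:
```python
from h import *
togo(.5615,.2875,.080)
i,K,M=cam('scene')
a=i[200:330,390:560]
g=np.clip((a.astype(float)/255)**.45*255,0,255).astype('u1')
cv2.imwrite('pics/s3.png',cv2.resize(g,None,fx=4.5,fy=4.5,interpolation=2))
```

```text
t 5.9 rot [-179.9    1.    76.5] pos [0.5634 0.286  0.0768] F [0.2 0.2 0.1] togo cm [ 0.1  -0.22 -0.32]
```

View pics/s3.png

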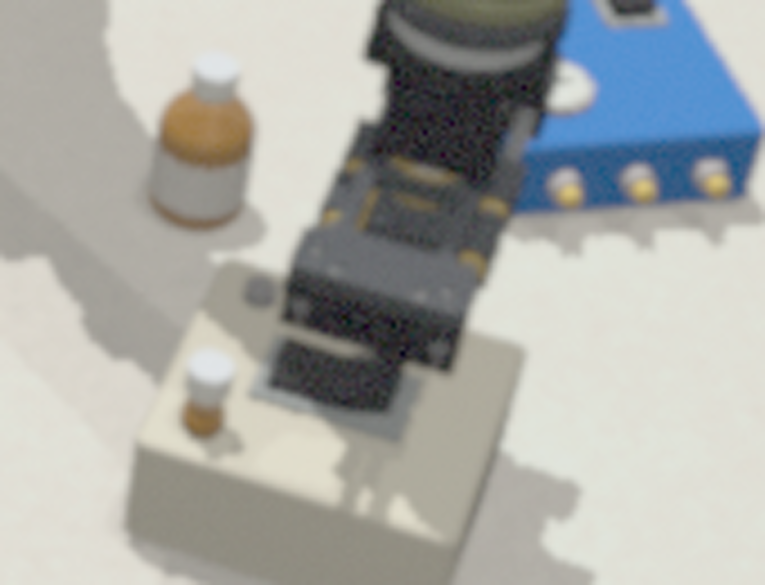

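The gripper block is just above the raised wing at about (390,350), with no contact yet. I'll keep going down in small steps.

Call:
servo_tool([
  [0,[0.1,-0.2,0.3],[0,0,0]],
  [0,[0,0,0.3],[0,0,0]],
  [0,[0,0,0],[0,0,0]],
])

```text
time_s: 6.2
tool_pos: [0.5617, 0.2877, 0.0707]
tool_rot: [-179.9, 1.0, 76.5]
force: [-0.0, -0.4, -0.0]
grip_width: 0.0005
```

Call:
servo_tool([
  [0,[0,0,0.3],[0,0,0]],
  [0,[0,0,0],[0,0,0]],
])

```text
time_s: 6.37
tool_pos: [0.5614, 0.2878, 0.0673]
tool_rot: [-179.9, 1.0, 76.5]
force: [-0.3, -0.0, -0.4]
grip_width: 0.0007
```

Call:
servo_tool([
  [0,[0,0,0.3],[0,0,0]],
  [0,[0,0,0],[0,0,0]],
])

```text
time_s: 6.53
tool_pos: [0.5614, 0.2877, 0.0639]
tool_rot: [-179.9, 1.0, 76.5]
force: [-0.5, -0.5, -0.9]
grip_width: 0.0006
```

Call:
servo_tool([
  [0,[0,0,0.3],[0,0,0]],
  [0,[0,0,0],[0,0,0]],
])

```text
time_s: 6.7
tool_pos: [0.5615, 0.2876, 0.0606]
tool_rot: [-179.9, 1.0, 76.5]
force: [-0.2, -0.3, -0.5]
grip_width: -0.0001
```

Call:
servo_tool([
  [0,[0,0,0.3],[0,0,0]],
  [0,[0,0,0],[0,0,0]],
])

```text
time_s: 6.87
tool_pos: [0.5615, 0.2875, 0.0573]
tool_rot: [-179.9, 1.0, 76.5]
force: [-0.7, 0.1, -0.1]
grip_width: 0.0005
```

Call:
servo_tool([
  [0,[0,0,0.2],[0,0,0]],
  [0,[0,0,0],[0,0,0]],
])

```text
time_s: 7.03
tool_pos: [0.5616, 0.2875, 0.0551]
tool_rot: [-179.9, 1.0, 76.5]
force: [-0.5, 0.6, -0.1]
grip_width: 0.0004
```

Run:
```python
from h import *
i,K,M=cam('scene'); w=env.read_camera('wrist')['image']
f=lambda a:np.clip((a.astype(float)/255)**.45*255,0,255).astype('u1')
a=cv2.resize(f(i[230:310,420:520]),(600,480),interpolation=2)
b=cv2.resize(f(w[120:420,200:450]),(400,480))
c=np.hstack([a,b]); cv2.imwrite('pics/s4.png',cv2.resize(c,None,fx=.8,fy=.8))
print(env.get_obs()['force'])
```

```text
[-0.51621973 -0.73303266  0.6933962 ]
```

View pics/s4.png

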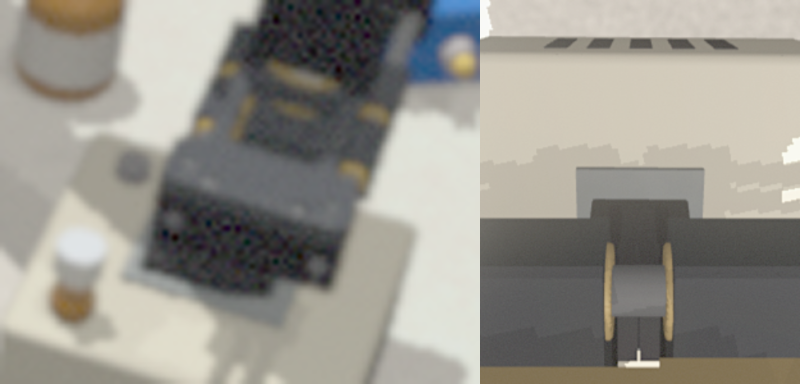

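The fingertips are over the wing, and the no-contact height fits tips about 32 mm short of the TCP. I'll continue carefully.

Call:
servo_tool([
  [0,[0,0,0.2],[0,0,0]],
  [0,[0,0,0],[0,0,0]],
])

```text
time_s: 7.3
tool_pos: [0.5622, 0.2885, 0.0542]
tool_rot: [180.0, 0.8, 76.5]
force: [0.8, 0.7, -0.6]
grip_width: 0.0006
```

Call:
servo_tool([
  [0,[0,0,0.2],[0,0,0]],
  [0,[0,0,0],[0,0,0]],
])

```text
time_s: 7.47
tool_pos: [0.5626, 0.2894, 0.0528]
tool_rot: [179.9, 0.8, 76.5]
force: [0.8, -0.2, -0.1]
grip_width: 0.0
```

Call:
servo_tool([
  [0,[0,0,0.2],[0,0,0]],
  [0,[0,0,0],[0,0,0]],
])

```text
time_s: 7.63
tool_pos: [0.5629, 0.2902, 0.0512]
tool_rot: [179.9, 0.7, 76.6]
force: [-0.4, 0.5, 0.5]
grip_width: 0.0005
```

Run:
```python
from h import *
o=env.get_obs()
for k in ('time_s','qpos','effort','force','wrist_torque','tool_pos','joint_velocities'): print(k,np.round(o[k],3))
i,K,M=cam('scene'); i2=np.load('scene0.npz')['i']; w=env.read_camera('wrist')['image']
f=lambda a:np.clip((a.astype(float)/255)**.45*255,0,255).astype('u1')
s=lambda a:cv2.resize(f(a[240:310,420:510]),(400,310),interpolation=2)
b=cv2.resize(f(w[150:400,200:450]),(400,310))
q=s(i2)
cv2.imwrite('pics/s5.png',np.vstack([np.hstack([s(i),q]),np.hstack([b,q*0])])[:600])
```

```text
time_s 7.633
qpos [  3.77   28.75  -43.838  93.034  21.719  67.385 -58.632]
effort [ 2.0000e-01 -4.6760e+01 -9.9970e+00 -2.6952e+01  1.2000e-02  8.1000e-02
 -7.0000e-03]
force [-0.405  0.523  0.462]
wrist_torque [ 0.034 -0.029  0.023]
tool_pos [0.563 0.29  0.051]
joint_velocities [ 0.072 -0.163  0.103 -0.3   -0.053  0.642  0.139]
```

View pics/s5.png

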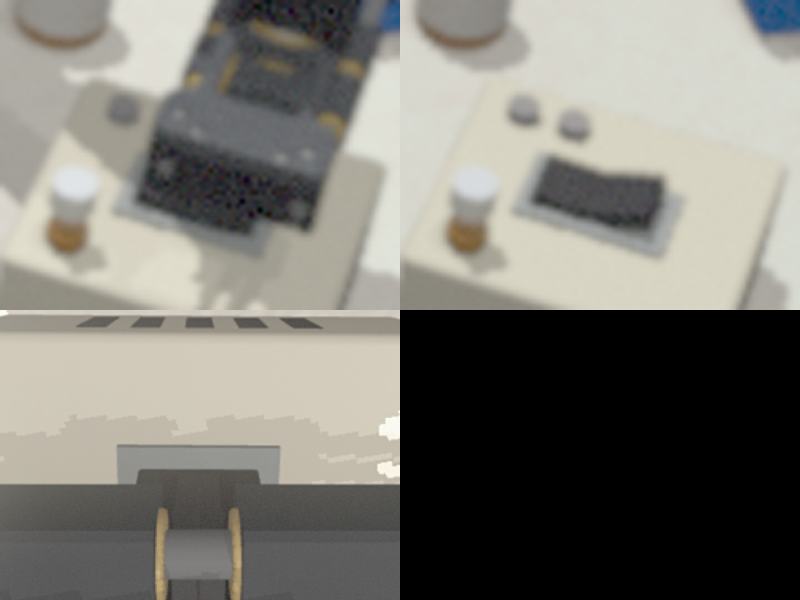

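Between the last two wrist views the gap between the wing end and the bezel shrank from 25 to 19 px. The wing is therefore moving, although the force reading stays near zero. I'll continue, watching how the position tracks and the joint torques.

Call:
servo_tool([
  [0,[-0.2,0,0.3],[0,0,0]],
  [0,[0,0,0.2],[0,0,0]],
  [0,[0,0,0],[0,0,0]],
])

```text
time_s: 7.98
tool_pos: [0.5628, 0.289, 0.0465]
tool_rot: [179.8, 0.6, 76.6]
force: [1.0, 1.4, 0.9]
grip_width: 0.0002
```

Call:
servo_tool([
  [0,[-0.1,0,0.3],[0,0,0]],
  [0,[0,0,0],[0,0,0]],
])

```text
time_s: 8.15
tool_pos: [0.5632, 0.2891, 0.0463]
tool_rot: [179.8, 0.5, 76.6]
force: [-0.5, -0.5, -0.4]
grip_width: 0.0006
```

Run:
```python
from h import *
o=env.get_obs()
for k in ('time_s','effort','force','wrist_torque'): print(k,np.round(o[k],2))
togo(.5615,.2875,.048)
```

```text
time_s 8.15
effort [ 5.000e-02 -4.725e+01 -1.038e+01 -2.744e+01 -7.000e-02  3.000e-02
 -1.000e-02]
force [-0.49 -0.5  -0.36]
wrist_torque [ 0.03 -0.1   0.03]
t 8.15 rot [179.8   0.5  76.6] pos [0.5632 0.2891 0.0463] F [-0.5 -0.5 -0.4] togo cm [-0.2  -0.12 -0.17]
```

The descent stalled at z=0.046, about where the level wing should be. I'll push a little more, then lift and verify.

Call:
servo_tool([
  [0,[0,0,0.5],[0,0,0]],
  [0,[0,0,0.5],[0,0,0]],
  [0,[0,0,0.5],[0,0,0]],
])

```text
time_s: 8.4
tool_pos: [0.5639, 0.2892, 0.0454]
tool_rot: [179.5, 0.8, 76.5]
force: [-9.8, -5.7, 30.6]
grip_width: 0.0004
```

Call:
servo_tool([
  [0,[0,0,-1.0],[0,0,0]],
  [0,[0,0,-3],[0,0,0]],
  [0,[0,0,-3],[0,0,0]],
  [0,[-3,0,-3],[0,0,6.5]],
  [0,[-3,0,-3],[0,0,6.5]],
  [0,[-3,0,-1],[0,0,6.5]],
  [0,[-2,0,0],[0,0,6.5]],
  [0,[0,0,0],[0,0,6.5]],
  [0,[0,0,0],[0,0,6.5]],
  [0,[0,0,0],[0,0,0]],
])

```text
time_s: 9.23
tool_pos: [0.5167, 0.1785, 0.1877]
tool_rot: [178.8, 1.1, 35.4]
force: [-0.0, -0.3, -0.1]
grip_width: 0.0004
```

Run:
```python
from h import *
togo(.4700,-.0115,.2)
i,K,M=cam('scene'); i2=np.load('scene0.npz')['i']; w,K,M=cam('wrist'); np.savez('w3.npz',i=w,K=K,M=M)
f=lambda a:np.clip((a.astype(float)/255)**.6*255,0,255).astype('u1')
s=lambda a:cv2.resize(f(a[240:310,420:510]),(400,310),interpolation=2)
u,v=proj(K,M,[.5575,.2685,.08]).astype(int); print(u,v)
cv2.imwrite('pics/s6.png',np.vstack([np.hstack([s(i),s(i2)]),np.hstack([cv2.resize(w,(387,290)),np.zeros((290,413,3),'u1')])]))
```

```text
t 9.2333 rot [178.8   1.1  35.4] pos [0.5167 0.1785 0.1877] F [-0.  -0.3 -0.1] togo cm [-14.82  12.81  -0.66]
246 95
```

View pics/s6.png

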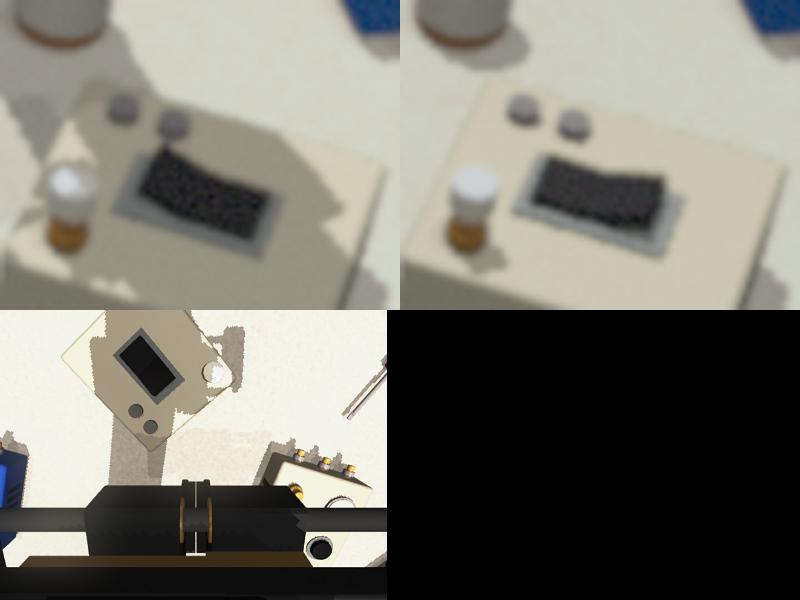

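The last picture shows the rocker switched: the +y wing is level, the −y wing is up and the vial is still in place. The 30 N at the end confirms the stop, and tip z is TCP z + 0.034. Next is the gas unit.

Call:
servo_tool([
  [0,[-2.5,2.1,-0.5],[0,0,0]],
  [0,[-2.5,2.1,-0.5],[0,0,0]],
  [0,[-2.5,2.1,0],[0,0,0]],
  [0,[-2.5,2.1,0],[0,0,0]],
  [0,[-2.5,2.1,0],[0,0,0]],
  [0,[-2.0,2.1,0],[0,0,0]],
  [0,[0,0,0],[0,0,6.8]],
  [0,[0,0,0],[0,0,6.8]],
  [0,[0,0,0],[0,0,6.8]],
  [0,[0,0,0],[0,0,0]],
  [0,[0,0,0],[0,0,0]],
])

```text
time_s: 10.25
tool_pos: [0.4698, -0.0118, 0.1951]
tool_rot: [179.1, 1.4, 17.4]
force: [-0.3, 0.1, -0.2]
grip_width: 0.0007
```

Run:
```python
from h import *
togo(.4700,-.009,.2)
i,K,M=cam('wrist'); np.savez('w4.npz',i=i,K=K,M=M)
for t in (70,90): blobs(i,K,M,[[.47,-.009,.067],[.4891,-.0715,.065]],thr=t)
cv2.imwrite('pics/w4.png',i)
```

```text
t 10.25 rot [179.1   1.4  17.4] pos [ 0.4698 -0.0118  0.1951] F [-0.3  0.1 -0.2] togo cm [ 0.09 -0.25 -0.49]
no blob 317 211
px (np.int64(401), np.int64(211)) blob [400.  209.5] pos [ 0.4899 -0.07    0.065 ] len [np.float64(30.1), np.float64(28.2)] ang -111.4
px (np.int64(317), np.int64(211)) blob [315. 211.] pos [ 0.4697 -0.0074  0.067 ] len [np.float64(25.2), np.float64(22.8)] ang -162.3
px (np.int64(401), np.int64(211)) blob [400. 209.] pos [ 0.4903 -0.0699  0.065 ] len [np.float64(30.2), np.float64(29.1)] ang -158.8
```

The key is at (0.4697, −0.0074) and the vent key is about 66 mm from it, which matches the description. I'll descend with a check partway.

Call:
servo_tool([
  [0,[0.1,-0.4,2.5],[0,0,0]],
  [0,[0,0,2.5],[0,0,0]],
  [0,[0,0,2.5],[0,0,0]],
  [0,[0,0,2.5],[0,0,0]],
  [0,[0,0,1.5],[0,0,0]],
  [0,[0,0,0],[0,0,0]],
  [0,[0,0,0],[0,0,0]],
])

```text
time_s: 10.88
tool_pos: [0.4692, -0.0058, 0.0761]
tool_rot: [179.2, 1.3, 19.4]
force: [-0.4, 0.0, 0.9]
grip_width: 0.0006
```

Run:
```python
from h import *
togo(.4697,-.0074,.038)
```

```text
t 10.8833 rot [179.2   1.3  19.4] pos [ 0.4692 -0.0058  0.0761] F [-0.4  0.   0.9] togo cm [0.07 0.11 3.81]
```

Call:
servo_tool([
  [0,[0,0.1,2.0],[0,0,0]],
  [0,[0,0,1.5],[0,0,0]],
  [0,[0,0,0],[0,0,0]],
  [0,[0,0,0],[0,0,0]],
])

```text
time_s: 11.22
tool_pos: [0.473, -0.0063, 0.0448]
tool_rot: [179.0, 0.9, 19.9]
force: [0.6, -0.3, 0.0]
grip_width: 0.0007
```

Call:
servo_tool([
  [0,[0,0,0.4],[0,0,0]],
  [0,[0,0,0.3],[0,0,0]],
  [0,[0,0,0],[0,0,0]],
])

```text
time_s: 11.47
tool_pos: [0.4759, -0.0063, 0.0409]
tool_rot: [178.9, 0.7, 20.0]
force: [0.8, -0.3, 0.0]
grip_width: 0.0007
```

Call:
servo_tool([
  [0,[0,0,0.3],[0,0,0]],
  [0,[0,0,0],[0,0,0]],
])

```text
time_s: 11.63
tool_pos: [0.4769, -0.0064, 0.0389]
tool_rot: [178.8, 0.6, 20.0]
force: [0.1, 0.2, -0.4]
grip_width: 0.0005
```

Call:
servo_tool([
  [0,[0,0,0.3],[0,0,0]],
  [0,[0,0,0],[0,0,0]],
])

```text
time_s: 11.8
tool_pos: [0.4773, -0.0066, 0.0362]
tool_rot: [178.8, 0.5, 20.0]
force: [-0.3, -0.6, 0.5]
grip_width: 0.0005
```

Run:
```python
from h import *
o=env.get_obs(); print(o['qpos'].round(1),o['joint_velocities'].round(2),o['wrist_torque'].round(2))
togo(.4697,-.0074,.03)
i,K,M=cam('wrist'); np.savez('w5.npz',i=i,K=K,M=M)
j,K2,M2=cam('scene'); np.savez('s5.npz',i=j,K=K2,M=M2)
f=lambda a:np.clip((a.astype(float)/255)**.45*255,0,255).astype('u1')
cv2.imwrite('pics/w5.png',np.hstack([cv2.resize(f(i),(440,330)),cv2.resize(f(j[210:300,280:380]),(360,324),interpolation=2)[:330]] if 0 else [cv2.resize(f(i),(440,330)),cv2.resize(f(j[205:305,280:380]),(330,330),interpolation=2)]))
```

```text
[ 27.5   7.4 -32.5 116.    6.2  58.1 -78.1] [ 0.12 -0.5   0.04 -0.72 -0.23  0.33  0.24] [ 0.06 -0.03  0.03]
t 11.8 rot [178.8   0.5  20. ] pos [ 0.4773 -0.0066  0.0362] F [-0.3 -0.6  0.5] togo cm [-0.74 -0.2   0.62]
```

View pics/w5.png

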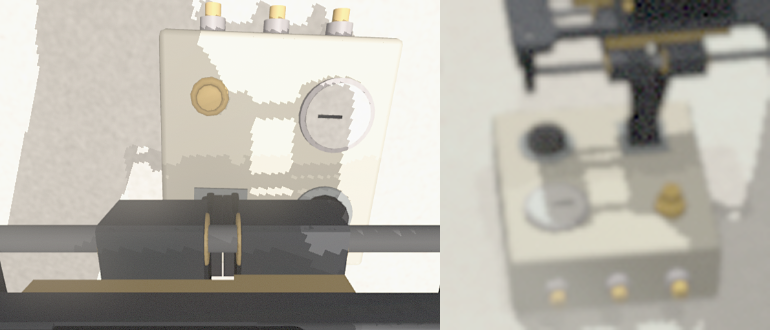

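The view shows the fingers over the square key and centred in y, but about 7 mm too far forward. I'll correct x before pressing.

Call:
servo_tool([
  [0,[-0.4,0.0,-0.4],[0,0,0]],
  [0,[-0.4,0,0],[0,0,0]],
  [0,[0,0,0],[0,0,0]],
  [0,[0,0,0],[0,0,0]],
])

```text
time_s: 12.23
tool_pos: [0.4693, -0.0095, 0.0412]
tool_rot: [178.8, 0.5, 20.0]
force: [0.0, -0.2, 0.2]
grip_width: 0.0005
```

Run:
```python
from h import *
togo(.4697,-.0074,.03)
```

```text
t 12.2333 rot [178.8   0.5  20. ] pos [ 0.4693 -0.0095  0.0412] F [ 0.  -0.2  0.2] togo cm [ 0.12 -0.2   1.11]
```

Call:
servo_tool([
  [0,[0,-0.2,0.4],[0,0,0]],
  [0,[0,0,0.3],[0,0,0]],
  [0,[0,0,0],[0,0,0]],
])

```text
time_s: 12.48
tool_pos: [0.4686, -0.0078, 0.0338]
tool_rot: [178.7, 0.4, 20.0]
force: [-0.9, -0.2, 0.1]
grip_width: 0.0008
```

Call:
servo_tool([
  [0,[0,0,0.3],[0,0,0]],
  [0,[0,0,0],[0,0,0]],
])

```text
time_s: 12.65
tool_pos: [0.4689, -0.0077, 0.0305]
tool_rot: [178.7, 0.4, 20.0]
force: [-0.4, 0.2, 0.9]
grip_width: 0.0005
```

Call:
servo_tool([
  [0,[0,0,0.3],[0,0,0]],
  [0,[0,0,0],[0,0,0]],
])

```text
time_s: 12.82
tool_pos: [0.4691, -0.0076, 0.0274]
tool_rot: [178.7, 0.4, 20.0]
force: [0.5, 0.1, -0.2]
grip_width: 0.0003
```

Call:
servo_tool([
  [0,[0,0,0.3],[0,0,0]],
  [0,[0,0,0],[0,0,0]],
])

```text
time_s: 12.98
tool_pos: [0.4694, -0.0076, 0.0257]
tool_rot: [178.7, 0.5, 20.0]
force: [-1.8, 0.2, 2.4]
grip_width: 0.0006
```

Call:
servo_tool([
  [0,[0,0,0.3],[0,0,0]],
  [0,[0,0,0],[0,0,0]],
])

```text
time_s: 13.15
tool_pos: [0.4699, -0.0076, 0.0262]
tool_rot: [178.6, 0.5, 20.0]
force: [0.8, -0.2, 0.1]
grip_width: 0.0004
```

Call:
servo_tool([
  [0,[0,0,0.3],[0,0,0]],
])

```text
time_s: 13.23
tool_pos: [0.4707, -0.0076, 0.0251]
tool_rot: [178.6, 0.5, 20.0]
force: [-9.7, 0.7, 34.3]
grip_width: 0.0007
```

The stop was reached at z ≈ 0.0255 with 34 N, as predicted. I'll lift, check the key and move on to the start box.

Call:
servo_tool([
  [0,[0,0,-1.5],[0,0,0]],
  [0,[0,0,-4],[0,0,0]],
  [0,[0,0,-4],[0,0,0]],
  [0,[0,0,-4],[0,0,0]],
  [0,[0,0,-3.5],[0,0,0]],
  [0,[-0.9,3.4,0],[0,0,0]],
  [0,[-0.9,3.4,0],[0,0,0]],
  [0,[-0.9,3.4,0],[0,0,0]],
  [0,[-0.9,3.4,0],[0,0,0]],
  [0,[-0.9,3.4,0],[0,0,0]],
  [0,[-0.9,3.4,0],[0,0,0]],
  [0,[-0.9,3.4,0],[0,0,0]],
  [0,[-0.9,3.3,0],[0,0,0]],
  [0,[0,0,0],[0,0,6.8]],
  [0,[0,0,0],[0,0,6.8]],
  [0,[0,0,0],[0,0,6.8]],
  [0,[0,0,0],[0,0,6.8]],
  [0,[0,0,0],[0,0,0]],
  [0,[0,0,0],[0,0,0]],
])

```text
time_s: 14.82
tool_pos: [0.4956, -0.298, 0.2025]
tool_rot: [178.3, 0.1, -7.6]
force: [-0.8, 0.3, -0.8]
grip_width: 0.0009
```

Run:
```python
from h import *
togo(.4926,-.286,.2)
i,K,M=cam('wrist'); np.savez('w6.npz',i=i,K=K,M=M)
for t in (70,90): blobs(i,K,M,[[.4926,-.286,.048],[.5462,-.2921,.044]],thr=t)
d=np.load('top0.npz'); print('mug',ray(d['K'],d['M'],399,283,.08))
# square key: scene before/after, top-face centre row shift
j,K2,M2=cam('scene'); a=np.load('scene0.npz')['i']
for q in (a,j): blobs(q,K2,M2,[[.4697,-.0074,.064]],thr=70)
```

```text
t 14.8167 rot [ 1.783e+02  1.000e-01 -7.600e+00] pos [ 0.4956 -0.298   0.2025] F [-0.8  0.3 -0.8] togo cm [-0.45 -1.16  0.22]
no blob 304 215
px (np.int64(302), np.int64(149)) blob [306.5 147.5] pos [ 0.5465 -0.2962  0.044 ] len [np.float64(16.8), np.float64(16.6)] ang -97.7
px (np.int64(304), np.int64(215)) blob [305.  214.5] pos [ 0.4929 -0.2872  0.048 ] len [np.float64(49.5), np.float64(21.3)] ang -97.9
px (np.int64(302), np.int64(149)) blob [306.5 147.5] pos [ 0.5465 -0.2962  0.044 ] len [np.float64(16.9), np.float64(16.8)] ang -53.8
mug [ 0.34920326 -0.23166548  0.08      ]
px (np.int64(342), np.int64(244)) blob [341. 245.] pos [ 0.4746 -0.0082  0.064 ] len [np.float64(27.5), np.float64(22.9)] ang 9.8
px (np.int64(342), np.int64(244)) blob [341.  245.9] pos [ 0.4775 -0.0076  0.064 ] len [np.float64(23.7), np.float64(22.6)] ang 14.6
```

The square key is now lower in the scene view, and the bar key is at (0.4929, −0.2872). I'll descend.

Call:
servo_tool([
  [0,[-0.3,-1.1,1.5],[0,0,0]],
  [0,[0,0,2.8],[0,0,0]],
  [0,[0,0,2.8],[0,0,0]],
  [0,[0,0,2.8],[0,0,0]],
  [0,[0,0,2.8],[0,0,0]],
  [0,[0,0,0.8],[0,0,0]],
  [0,[0,0,0],[0,0,0]],
  [0,[0,0,0],[0,0,0]],
])

```text
time_s: 15.58
tool_pos: [0.4973, -0.2893, 0.0662]
tool_rot: [178.2, -0.3, -6.5]
force: [0.8, 0.2, -0.2]
grip_width: 0.0006
```

Run:
```python
from h import *
togo(.4929,-.2870,.022)
```

```text
t 15.5833 rot [178.2  -0.3  -6.5] pos [ 0.4973 -0.2893  0.0662] F [ 0.8  0.2 -0.2] togo cm [-0.48 -0.32  4.4 ]
```

Call:
servo_tool([
  [0,[-0.4,-0.2,1.5],[1.5,0,3]],
  [0,[0,0,1.5],[0,0,0]],
  [0,[0,0,0.5],[0,0,0]],
  [0,[0,0,0],[0,0,0]],
  [0,[0,0,0],[0,0,0]],
])

```text
time_s: 16.0
tool_pos: [0.5003, -0.2901, 0.0396]
tool_rot: [179.5, -1.2, -9.4]
force: [-0.2, -0.3, 0.0]
grip_width: 0.0003
```

Run:
```python
from h import *
togo(.4929,-.2870,.022)
```

```text
t 16.0 rot [179.5  -1.2  -9.4] pos [ 0.5003 -0.2901  0.0396] F [-0.2 -0.3  0. ] togo cm [-0.81 -0.2   1.74]
```

Call:
servo_tool([
  [0,[-0.8,-0.2,0],[0,1.2,0]],
  [0,[0,0,0],[0,0,0]],
  [0,[0,0,0],[0,0,0]],
])

```text
time_s: 16.25
tool_pos: [0.4961, -0.2879, 0.044]
tool_rot: [179.3, -2.8, -9.3]
force: [0.6, -0.2, 0.3]
grip_width: 0.0004
```

Run:
```python
from h import *
togo(.4929,-.2870,.022)
```

```text
t 16.25 rot [179.3  -2.8  -9.3] pos [ 0.4961 -0.2879  0.044 ] F [ 0.6 -0.2  0.3] togo cm [-0.44 -0.06  2.18]
```

Call:
servo_tool([
  [0,[-0.4,0,0.4],[0,-2.8,0]],
  [0,[0,0,0.4],[0,0,0]],
  [0,[0,0,0],[0,0,0]],
])

```text
time_s: 16.5
tool_pos: [0.4949, -0.2888, 0.039]
tool_rot: [179.2, -0.2, -9.3]
force: [-0.8, -0.8, 0.3]
grip_width: 0.0006
```

Run:
```python
from h import *
togo(.4929,-.2870,.022)
```

```text
t 16.5 rot [179.2  -0.2  -9.3] pos [ 0.4949 -0.2888  0.039 ] F [-0.8 -0.8  0.3] togo cm [-0.23 -0.17  1.7 ]
```

Call:
servo_tool([
  [0,[-0.3,-0.2,0.5],[0,0,0]],
  [0,[0,0,0.5],[0,0,0]],
  [0,[0,0,0.4],[0,0,0]],
  [0,[0,0,0],[0,0,0]],
  [0,[0,0,0],[0,0,0]],
])

```text
time_s: 16.92
tool_pos: [0.4926, -0.2862, 0.0238]
tool_rot: [179.2, -0.3, -9.2]
force: [0.4, -0.2, 1.7]
grip_width: 0.0004
```

Run:
```python
from h import *
togo(.4929,-.2870,.016)
```

```text
t 16.9167 rot [179.2  -0.3  -9.2] pos [ 0.4926 -0.2862  0.0238] F [ 0.4 -0.2  1.7] togo cm [0.04 0.06 0.78]
```

Call:
servo_tool([
  [0,[0,0,0.4],[0,0,0]],
  [0,[0,0,0.4],[0,0,0]],
  [0,[0,0,0],[0,0,0]],
])

```text
time_s: 17.17
tool_pos: [0.4923, -0.2865, 0.0151]
tool_rot: [179.2, -0.3, -9.3]
force: [-0.7, 0.1, -0.2]
grip_width: 0.0008
```

Call:
servo_tool([
  [0,[0,0,0.3],[0,0,0]],
  [0,[0,0,0.2],[0,0,0]],
])

```text
time_s: 17.33
tool_pos: [0.4928, -0.2868, 0.0103]
tool_rot: [179.2, -0.4, -9.3]
force: [-2.2, 0.2, 3.0]
grip_width: 0.0007
```

Call:
servo_tool([
  [0,[0,0,0.2],[0,0,0]],
])

```text
time_s: 17.42
tool_pos: [0.4928, -0.2868, 0.0085]
tool_rot: [179.2, -0.4, -9.3]
force: [-1.3, 1.3, 4.1]
grip_width: 0.0002
```

Call:
servo_tool([
  [0,[0,0,0.2],[0,0,0]],
])

```text
time_s: 17.5
tool_pos: [0.4928, -0.2868, 0.0074]
tool_rot: [179.2, -0.4, -9.3]
force: [-6.5, 4.4, 21.3]
grip_width: 0.0007
```

Call:
servo_tool([
  [0,[0,0,0.2],[0,0,0]],
])

```text
time_s: 17.58
tool_pos: [0.4928, -0.2868, 0.0074]
tool_rot: [179.1, -0.3, -9.3]
force: [-7.7, 4.6, 21.9]
grip_width: 0.0008
```

The bar key is at its stop (z = 0.0074, 21 N). I'll lift straight up and check that nothing moved.

Call:
servo_tool([
  [0,[0,0,-0.5],[0,0,0]],
  [0,[0,0,-1.5],[0,0,0]],
  [0,[0,0,-4],[0,0,0]],
  [0,[0,0,-4],[0,0,0]],
  [0,[0,0,-4],[0,0,0]],
  [0,[0,0,-4],[0,0,0]],
  [0,[0,0,-2],[0,0,0]],
  [0,[0,0,0],[0,0,0]],
  [0,[0,0,0],[0,0,0]],
])

```text
time_s: 18.33
tool_pos: [0.4916, -0.2834, 0.2148]
tool_rot: [179.1, -0.2, -9.3]
force: [1.0, -0.7, -0.8]
grip_width: 0.0005
```

Run:
```python
from h import *
togo(.4929,-.287,.2)
i,K,M=cam('wrist')
for t in (90,): blobs(i,K,M,[[.4929,-.2872,.048],[.5465,-.2962,.044]],thr=t)
j,K2,M2=cam('scene'); a=np.load('scene0.npz')['i']
pts={'bar':[.4929,-.287,.048],'stop':[.5465,-.294,.044],'square':[.4697,-.0074,.062],'vent':[.49,-.07,.065]}
for n,p in pts.items():
    print(n)
    for q in (a,j): blobs(q,K2,M2,[p],thr=80)
df=cv2.absdiff(cv2.GaussianBlur(a,(5,5),0),cv2.GaussianBlur(j,(5,5),0)).max(2)
n,l,s,c=cv2.connectedComponentsWithStats((df>45).astype('u1'))
print([list(map(int,x)) for x in s[1:] if x[4]>25])
```

```text
t 18.3333 rot [179.1  -0.2  -9.3] pos [ 0.4916 -0.2834  0.2148] F [ 1.  -0.7 -0.8] togo cm [0.18 0.31 1.48]
px (np.int64(324), np.int64(206)) blob [324.  205.5] pos [ 0.493  -0.2872  0.048 ] len [np.float64(49.3), np.float64(21.8)] ang -99.4
px (np.int64(324), np.int64(140)) blob [324.  140.5] pos [ 0.5464 -0.296   0.044 ] len [np.float64(17.1), np.float64(16.6)] ang 171.1
bar
px (np.int64(222), np.int64(240)) blob [221.6 241.6] pos [ 0.4998 -0.2851  0.048 ] len [np.float64(54.5), np.float64(27.3)] ang 79.7
px (np.int64(222), np.int64(240)) blob [221.4 242.4] pos [ 0.5026 -0.2847  0.048 ] len [np.float64(54.5), np.float64(33.0)] ang 79.7
stop
px (np.int64(211), np.int64(256)) blob [210.1 257.2] pos [ 0.5522 -0.2953  0.044 ] len [np.float64(19.4), np.float64(17.0)] ang 36.6
px (np.int64(211), np.int64(256)) blob [211.  257.5] pos [ 0.5527 -0.293   0.044 ] len [np.float64(23.7), np.float64(18.3)] ang 19.0
square
px (np.int64(342), np.int64(244)) blob [341.2 245.4] pos [ 0.4735 -0.0079  0.062 ] len [np.float64(34.7), np.float64(25.5)] ang 17.3
px (np.int64(342), np.int64(244)) blob [340.  245.5] pos [ 0.4745 -0.0105  0.062 ] len [np.float64(27.4), np.float64(24.1)] ang 101.4
vent
px (np.int64(313), np.int64(246)) blob [312. 248.] pos [ 0.4987 -0.0703  0.065 ] len [np.float64(34.0), np.float64(27.3)] ang 11.8
px (np.int64(313), np.int64(246)) blob [312.  247.5] pos [ 0.4971 -0.0706  0.065 ] len [np.float64(44.3), np.float64(36.5)] ang 11.7
[[84, 0, 23, 35, 544], [73, 37, 50, 80, 1722], [140, 89, 8, 23, 140], [158, 94, 101, 77, 4108], [412, 167, 8, 8, 38], [273, 178, 105, 37, 2274], [297, 183, 133, 91, 2712], [122, 189, 122, 41, 2638], [206, 247, 35, 23, 291], [229, 265, 73, 57, 2453], [455, 272, 9, 6, 31], [470, 278, 10, 5, 37]]
```

The start box and bar key read the same as before within 0.2 mm, and the arm is clear. I'm handing in.

```bash
python3 -c "
from cell import env
print(env.sign_off())"
```

```text
the job is handed in; nothing more can be done
None
```

I pressed the three controls in the order asked with the fingers shut, and handed the job in at about 18.4 s with the arm clear at about 0.21 m.

| Control | Where it stopped | Reading at the stop |
|---|---|---|
| Rocker | TCP z ≈ 0.046 m | about 30 N |
| Square key | TCP z ≈ 0.0255 m | about 34 N |
| Bar key | TCP z ≈ 0.0074 m | about 21 N, then released |

**Last checks:**
- **Rocker:** the scene picture after the press shows it switched over, with the vial still in place.
- **Square key:** its side is shorter in the scene image and its stop height matches full travel.
- **Start box:** the wrist camera puts its two keys within 0.2 mm of where they were before the press, so the box did not move.

**What disagreed or was not shown:**
- **Fingertips:** they met surfaces about 34 mm short of the reported TCP, so I set the heights by where the tool stalled and not by the nominal TCP.
- **Force reading:** it showed little or nothing for the light key forces, so I relied on the stall and the rise in force at each stop.
- **Drift:** the arm drifted about 7 mm forward on the low descents to the two keys, which I corrected before pressing.
- **Bar key coming up:** I have no clear measurement of this. I am relying on its spring and the free lift.
- **Final scene comparison:** shadows blurred it, so I cannot confirm from it that every bystander stayed put. The fingertips touched only the three controls, and the force stayed near zero in the readings between presses.

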